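# Snug up a stone vise by its lever bolt and lock the lever

## Task

Clamp the quartz sample for grading: with the red lever standing up, screw the vise's lever bolt in (clockwise seen from above) until its foot is snug on the cork pad, firm but not overtightened so the stone is not crushed. Then fold the lever fully down flat, with the bolt still snug, and let go. Leave the loupe, tray, tweezer and glass dome where they lie.

Things in the scene. Friction and masses are not known exactly. Their poses are not given: they have to be found in the camera images.
- vise: Black cast-iron stone vise fixed to the desk. Origin: centre of its underside on the desktop; its z axis (up) is the axis of the lever bolt. Base 120 (x) x 130 (y) x 18 mm; an arch along its y axis, 112 mm long, 34 mm wide, stands over the stone on two posts, its top 100 mm above the desk, with a boss of 30 mm diameter up to 104 mm.
- screw: Chrome lever bolt, upright in the arch on the vise's z axis. Origin: centre of its foot's underside (foot: 25 mm disc). z up; x: the level direction into which the lever folds; y: along the lever's pin; they turn with the bolt. Knurled head 36 mm diameter, 50 to 64 mm above the origin; cheeks above it reach 79 mm. Clockwise from above screws it in and lowers it and its lever by 16 mm a turn (fast thread).
- head (a point): Centre of the bolt head's top. Torque about the bolt's axis: thread friction is 0.25 N m, so turning freely takes that, and at rest up to that much can stay in the grip either way. Once the foot bears on the pad it rises by about 0.6 N m per rad. Snug: 0.1 to 0.35 N m above free turning. Below 0.1 (40 N on the stone) it is loose, above 0.4 (160 N) the stone is crushed; let go above 0.25 it turns back a little.
- foot (a point): Centre of the foot's underside. At the start it is 1.5 to 6.5 mm above the cork pad, so 0.6 to 2.6 rad of turning bring it into contact.
- quartz: Milky pinkish faceted quartz sample, fixed in the vise under the bolt, 49 mm across and 38 mm high. Origin: centre of its underside, 18 mm above the desk. On its flat top lies a round cork pad of 27 mm diameter that stands 0.5 to 5.5 mm proud; how much is not measured. The pad counts as part of it.
- lever (a joint): Fold of the red lever about its pin: 0 standing straight up, 1.571 folded down level (closed, at its stop). It starts between 0 and 0.2. It stays where it is left: moving it takes about 0.2 N m, rising to 0.3 N m near closed.
- lever_pin (a point): Middle of the lever's pin, on the bolt's axis, 72.4 mm above the foot's underside: 135 mm above the desk at the start, sinking as the bolt goes in.
- lever_tip (a point): Free end of the red lever, on its centre line, 63 mm from the pin. The lever is a flat paddle 26 mm wide (along the pin), 10 mm thick (along the fold direction), flat from 11 to 63 mm from the pin.
- loupe: Black brass loupe lying flat, bystander: round 34 mm x 20 mm high with a flat case arm reaching 62 mm from the origin along its x. Origin: centre of the round part's underside.
- tray: White porcelain grading tray, bystander, 100 x 75 x 14 mm. Origin: centre of its underside.
- tweezer: Chrome stone tweezer lying flat, bystander, 135 mm along its x, 18 mm wide, 6 mm high. Origin: middle of its underside.
- dome: Squat smoked glass dome, bystander, 72 mm diameter, 50 mm high with a small knob. Origin: centre of its underside.
Mind the look-alikes: they are no part of the job. Several things have the shape of the vise; the one meant has the colours described above.

How it is judged:
By the outcome, as a careful person would: the job done as asked, in the order asked, and still so for the second after the job is handed in, with the robot touching nothing.
It also fails if it takes over 62 s, if anything falls off the work surface, if the arm or the gripper's body presses on something with over 40 N, if the wrist force passes 120 N, or if a joint passes its speed limit or range.

## Robot

A 6-joint arm with a two-finger parallel gripper is mounted at the origin on the work surface. World frame = base frame: x ahead of the robot, y to its left, z up, the work surface at z = 0. Lengths are in m, angles in degrees, forces in N, time in s.
With the tool pointing down it reaches from about 0.325 to 0.775 m from the base axis. Payload 5.5 kg.
Tool frame: the origin (TCP) lies at the centre of the arm's flange, where the gripper is bolted on; the fingertips stand 182 mm ahead of it and the grasp point (between the pads) lies 163 mm ahead of it; z points along the fingers, y is the direction in which the jaws open and shut (so a half turn about z gives the same grasp; the last joint's range is limited). The gripper opens to 88 mm and grips with 3 to 60 N. Pads are 20 mm wide; open, the fingers measure 115 mm over their backs; the gripper's body (75 mm by 178 mm) begins 61 mm behind the grasp point.
Start: joints at [66.996, 5.22, 70.514, -0, 104.267, -3.249], TCP at [0.203, 0.565, 0.405] pointing down, gripper open.
Joint ranges: [-164.24, 164.24], [-49.07, 125.15], [9.68, 141.18], [-86.29, 266.29], [3.28, 154.24], [-151.56, 151.56]. Speed limits (degrees/s): [147.25, 147.25, 172.46, 180, 180, 180].

## Interface

Orientations are given as [roll, pitch, yaw] about the fixed x, y, z axes, in that order (R = Rz(yaw) Ry(pitch) Rx(roll)).
In Python, from station import r gives the robot as it stands. The module is installed in compiled form; this text tells all that it offers. Calls block until the motion is done:
- r.reach(position, orientation): joint-space move of the TCP to a pose.
- r.servo_line(position, rotation=None, speed=0.15): straight line of the TCP; rotation=None keeps the orientation; speed is the mean speed in m/s.
- r.move_joints(angles): joint-space move.
- r.let_go() and r.grab(squeeze=None): open the fingers fully, or close them until they stop; squeeze is the grip in N (None keeps the last).
- r.wait(seconds).
- r.inverse_kinematics(position, orientation): joint angles nearest the present ones, or None.
- r.sense(): the state.
- r.snapshot(name): name is "side" or "top" or "wrist"; returns a dict with "frame" (480x640x3 uint8, red, green, blue), "fx", "fy", "cx", "cy" (pixels), "R" (3x3) and "t" (3): a world point X has camera coordinates R X + t. Camera axes: x right, y down, z forward; pixel columns grow to the right and rows downward; lengths in m; the calibration is good to about 2 mm. The wrist camera is an equidistant fisheye: a pixel r from the principal point sees the ray r / f radians off the axis. A picture is of the moment at which its call begins. There is no depth.
A pose or a line that the arm cannot do raises r.IKError and nothing moves.
- r.hand_in(): hands the job in, once; it reports no verdict.
The state is a dict: "clock": time; "joints": joint angles; "joint_vel": joint speeds; "joint_torque": joint torques, N m; "tcp_pos": TCP position; "orientation": TCP orientation; "contact_force": force on the tool from outside, world axes, zero at the start; "torque": the same for the moment, N m; "opening": finger opening in m.
Only numpy, scipy, OpenCV 4.12 (cv2) and the standard library are available. Lean on these libraries where they do the work, as an engineer would, in place of code of your own. Each camera call takes 0.05 s, during which the arm holds its last target.

## Working session

There is one attempt and no reset: what is moved stays moved. The work goes in short steps, each a Python script; the robot and the scene stay as the last script left them, time stands still between calls to the robot, and variables do not carry over. Pictures are saved under pics/ and viewed, and the job is handed in when it is done.

```bash
mkdir -p pics; ls; python3 - <<'E'
from station import r
import cv2
s=r.sense(); print(s)
for n in ["side","top","wrist"]:
    d=r.snapshot(n); cv2.imwrite(f"pics/{n}0.png",d["frame"][:,:,::-1])
    print(n,d["fx"],d["fy"],d["cx"],d["cy"],d["R"],d["t"])
E
```

```text
pics
{'clock': 0.0, 'joints': array([ 6.69948442e+01,  5.26295113e+00,  7.05806221e+01,  8.90491358e-04,
        1.04266739e+02, -3.25060446e+00]), 'joint_vel': array([ 0.00347355,  0.03608435, -0.0364723 ,  0.00634204,  0.03784931,
       -0.01629519]), 'joint_torque': array([-1.37266718e-03, -4.46446753e+01, -4.06450510e+01,  6.96272892e-02,
        2.92811816e-02, -1.15520647e-04]), 'tcp_pos': array([0.20283573, 0.56473587, 0.40352058]), 'orientation': array([-1.79889914e+02, -7.11714347e-03,  1.60245660e+02]), 'contact_force': array([-0.2857158 , -0.14538878, -0.04836401]), 'torque': array([0.00602   , 0.00598355, 0.04323443]), 'opening': 0.08814918187914055}
side 442.4513273088331 442.4513273088331 314.4176460870199 243.58861441897116 [[ 0.99790046 -0.06085109 -0.02217678]
 [-0.04881725 -0.48167222 -0.87499071]
 [ 0.0425622   0.87423625 -0.48363152]] [-0.59349418  0.18594494  0.70787994]
top 488.2096076743634 488.2096076743634 308.98269327414 237.65420696653192 [[ 0.00839553 -0.99983528 -0.0160912 ]
 [-0.99422158 -0.00662405 -0.10714278]
 [ 0.10701854  0.01689774 -0.99411342]] [0.03796872 0.58620381 0.78521766]
wrist 371.64829954431775 371.64829954431775 318.45222718195487 232.90590173099207 [[ 0.33741807  0.94135308 -0.00185221]
 [ 0.89789205 -0.32124771  0.30098134]
 [ 0.28273469 -0.10321963 -0.95362823]] [-0.59957793 -0.03724743  0.39299594]
```

View pics/side0.png

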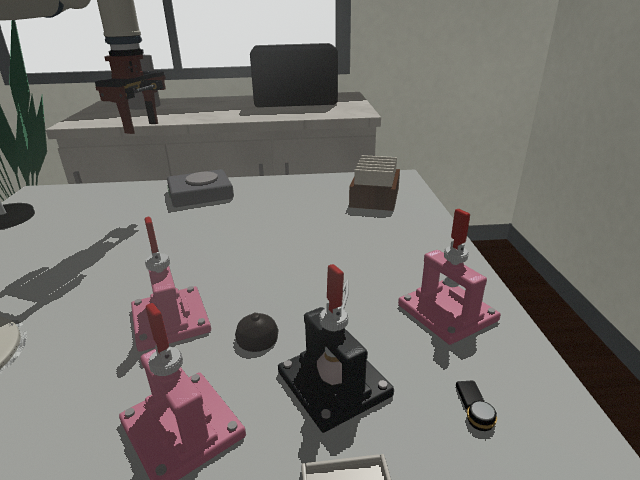

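View pics/top0.png

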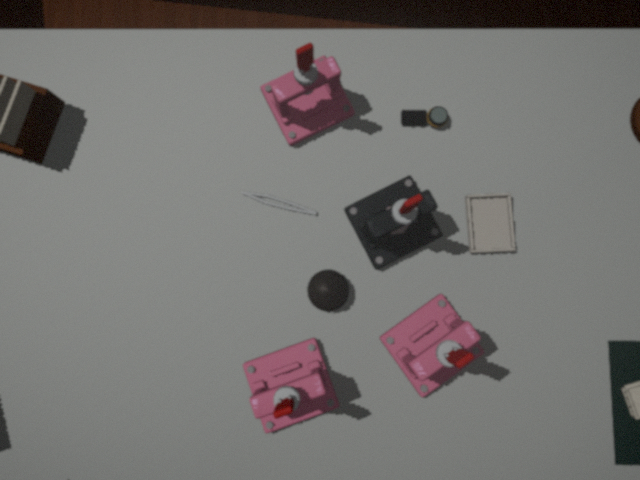

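View pics/wrist0.png

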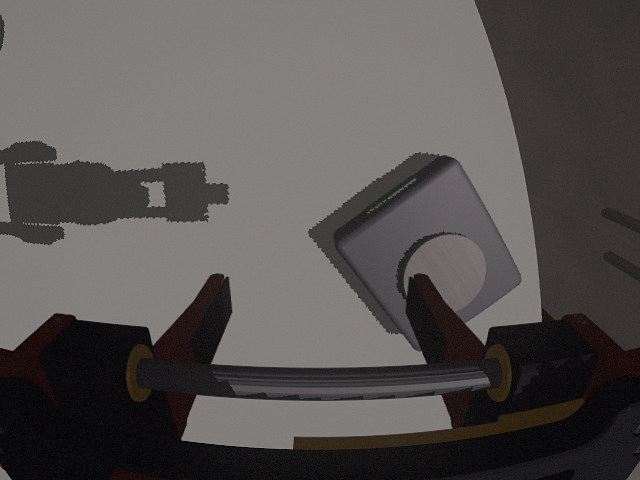

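```bash
cat > h.py <<'E'
import numpy as np, cv2
from scipy.optimize import least_squares
def ray(d,px):
    R=np.array(d["R"]);t=np.array(d["t"])
    v=np.array([(px[0]-d["cx"])/d["fx"],(px[1]-d["cy"])/d["fy"]])
    if d.get("fish"):
        th=np.hypot(*v); u=np.array([*(np.sin(th)*v/th),np.cos(th)])
    else: u=np.array([v[0],v[1],1.]);u/=np.linalg.norm(u)
    return -R.T@t, R.T@u
def plane(d,px,z):
    o,u=ray(d,px); return o+u*(z-o[2])/u[2]
def tri(*obs):
    A=np.zeros((3,3));b=np.zeros(3)
    for d,p in obs:
        o,u=ray(d,p);P=np.eye(3)-np.outer(u,u);A+=P;b+=P@o
    x=np.linalg.solve(A,b)
    return x,[np.linalg.norm((np.eye(3)-np.outer(ray(d,p)[1],ray(d,p)[1]))@(x-ray(d,p)[0]))*1000 for d,p in obs]
def proj(d,X):
    c=np.array(d["R"])@X+np.array(d["t"])
    if d.get("fish"):
        r=np.hypot(c[0],c[1]);th=np.arctan2(r,c[2]);return np.array([d["cx"]+d["fx"]*th*c[0]/r,d["cy"]+d["fy"]*th*c[1]/r])
    return np.array([d["cx"]+d["fx"]*c[0]/c[2],d["cy"]+d["fy"]*c[1]/c[2]])
E
python3 - <<'E'
from station import r
import cv2,numpy as np,pickle
D={}
for n in ["side","top"]:
    d=r.snapshot(n);D[n]=dict(d)
    f=d["frame"][:,:,::-1]
    if n=="side": c=f[255:435,270:400]
    else: c=f[165:280,335:455]
    s=4 if n=="side" else 5
    if n=="side": s=3.3
    cv2.imwrite(f"pics/{n}_crop.png",cv2.resize(c,None,fx=s,fy=s,interpolation=cv2.INTER_CUBIC))
    h=cv2.cvtColor(f,cv2.COLOR_BGR2HSV)
    m=(((h[...,0]<6)|(h[...,0]>174))&(h[...,1]>170)&(h[...,2]>60)).astype('uint8')
    k,l,st,ce=cv2.connectedComponentsWithStats(m)
    for i in range(1,k):
        if st[i][4]>30: print(n,st[i],ce[i])
pickle.dump(D,open("d0.pkl","wb"))
E
```

```text
side [459 229   8  14  31] [463.35483871 236.83870968]
top [298  45  13   9  50] [304.02  48.58]
top [405 195  16  13  83] [412.46987952 200.57831325]
top [451 352  22  15 157] [461.95541401 359.1656051 ]
top [274 400  18  18 210] [283.08095238 408.53809524]
```

View pics/side_crop.png

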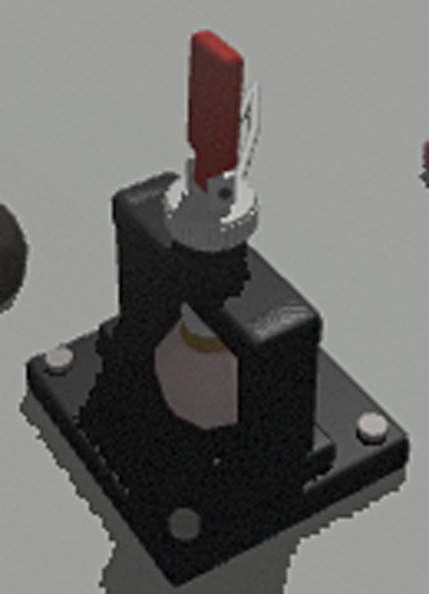

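View pics/top_crop.png

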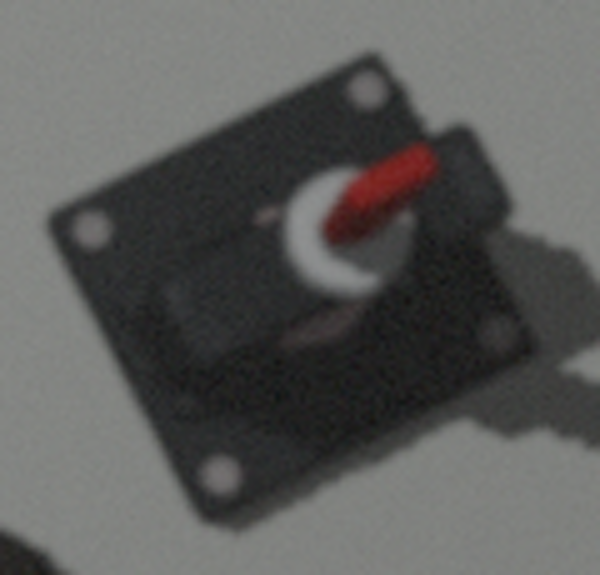

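```bash
python3 - <<'E'
import pickle,numpy as np
from h import *
D=pickle.load(open("d0.pkl","rb"));T,S=D["top"],D["side"]
tc=lambda x,y:((x-2)/5+335,(y-2)/5+165)
sc=lambda x,y:((x-1.2)/3.3+270,(y-1.2)/3.3+255)
p=[tc(92,230),tc(367,90),tc(500,335),tc(221,475)]
P=[plane(T,q,0.02) for q in p];print(np.round(P,4)); print("c",np.mean(P,0))
for a in ((0,2),(1,3)):print((P[a[0]]+P[a[1]])/2)
for q in [(60,360),(184,524),(372,428)]: print("side",plane(S,sc(*q),0.02))
print("head top",plane(T,tc(348,231),0.1266), tri((T,tc(348,231)),(S,sc(212,203))))
# lever end: tip top face centre
print("tip",tri((T,tc(408,170)),(S,sc(217,45))))
for z in (.19,.2):print(plane(T,tc(408,170),z),plane(S,sc(217,45),z))
print("camera",-T["R"].T@T["t"],-S["R"].T@S["t"])
E
```

```text
[[ 0.6341 -0.0321  0.02  ]
 [ 0.6832 -0.1263  0.02  ]
 [ 0.5989 -0.17    0.02  ]
 [ 0.5507 -0.0754  0.02  ]]
c [ 0.61671965 -0.10095704  0.02      ]
[ 0.61648849 -0.10106739  0.02      ]
[ 0.61695081 -0.1008467   0.02      ]
side [ 0.55108198 -0.07566891  0.02      ]
side [ 0.59915123 -0.16959385  0.02      ]
side [ 0.68234701 -0.12662383  0.02      ]
head top [ 0.61667133 -0.10004717  0.1266    ] (array([ 0.6171905 , -0.10059766,  0.12352964]), [np.float64(0.013101088090880364), np.float64(0.013101088090943454)])
tip (array([ 0.62000339, -0.103023  ,  0.19999768]), [np.float64(1.110931886895928), np.float64(1.1109318868958484)])
[ 0.62303848 -0.10509159  0.19      ] [ 0.62051132 -0.08753797  0.19      ]
[ 0.62113373 -0.10304777  0.2       ] [ 0.61887779 -0.10336706  0.2       ]
camera [0.49846486 0.02857711 0.84401389] [ 0.57119651 -0.56540456  0.49189135]
```

```bash
python3 - <<'E'
from station import r
import cv2,numpy as np,pickle
d=r.snapshot("wrist"); s=r.sense()
from scipy.spatial.transform import Rotation as Ro
M=Ro.from_euler('xyz',s["orientation"],degrees=True).as_matrix()
C=-d["R"].T@d["t"]; off=M.T@(C-s["tcp_pos"]);print("cam in tool",off, "axis in tool",M.T@d["R"][2])
# place camera so the lever is on its optical axis-ish, above
ax=np.array([0.6168,-0.1007])
for yaw in (0,30,60,90,120,150,180,-150,-120,-90,-60,-30):
    M=Ro.from_euler('xyz',[180,0,yaw],degrees=True).as_matrix()
    o=M@off
    p=[ax[0]-o[0],ax[1]-o[1],0.40]
    q=r.inverse_kinematics(p,[180,0,yaw])
    print(yaw,np.round(p,3),None if q is None else np.round(q,1))
E
```

```text
cam in tool [0.08314235 0.0002183  0.01889807] axis in tool [-3.01075246e-01 -1.47133178e-04  9.53600375e-01]
0 [ 0.534 -0.1    0.4  ] [-14.3  -3.6  79.9  -0.  103.7  75.7]
30 [ 0.545 -0.142  0.4  ] [-18.1  -0.6  76.9  -0.  103.6  41.9]
60 [ 0.575 -0.173  0.4  ] [-20.    5.2  71.   -0.  103.8  10. ]
90 [ 0.617 -0.184  0.4  ] [-19.6  12.   63.5   0.  104.5 -19.6]
120 [ 0.658 -0.173  0.4  ] [-17.6  18.1  56.4   0.  105.5 -47.6]
150 [ 0.689 -0.142  0.4  ] [-14.5  22.   51.7   0.  106.4 -74.5]
180 [ 0.7   -0.101  0.4  ] [ -11.    22.6   50.8    0.   106.6 -101. ]
-150 [ 0.689 -0.059  0.4  ] [  -7.7   19.9   54.2    0.   105.9 -127.7]
-120 [ 0.659 -0.029  0.4  ] None
-90 [ 0.617 -0.018  0.4  ] None
-60 [ 0.575 -0.029  0.4  ] [ -6.2   1.5  74.9  -0.  103.7 143.8]
-30 [ 0.545 -0.059  0.4  ] [ -9.7  -2.9  79.2  -0.  103.7 110.3]
```

```bash
python3 - <<'E'
from station import r
import cv2,numpy as np,pickle
from h import *
r.reach([0.689,-0.142,0.42],[180,0,150])
s=r.sense();print(s["clock"],s["tcp_pos"],s["orientation"],s["contact_force"],s["torque"])
d=dict(r.snapshot("wrist"));d["fish"]=1;pickle.dump(d,open("w1.pkl","wb"))
for X in ([.6168,-.1007,.135],[.6168,-.1007,.198]):
    print(proj(d,np.array(X)))
p=proj(d,np.array([.6168,-.1007,.135])).astype(int);print(-d["R"].T@d["t"])
cv2.imwrite("pics/w1.png",d["frame"][:,:,::-1])
x0,y0=p[0]-80,max(p[1]-80,0)
c=d["frame"][y0:y0+150,x0:x0+200,::-1];print(x0,y0)
cv2.imwrite("pics/w1c.png",cv2.resize(c,None,fx=4,fy=4,interpolation=cv2.INTER_CUBIC))
E
```

```text
3.3083 [ 0.68913692 -0.1409268   0.42009853] [1.79987584e+02 2.76796927e-03 1.50080650e+02] [ 0.41505485  0.00623214 -0.04818134] [ 0.01690744  0.00540129 -0.00858892]
[316.408196  119.7866377]
[315.77964495 119.96484528]
[ 0.6171577  -0.0992538   0.40135911]
236 39
```

View pics/w1c.png

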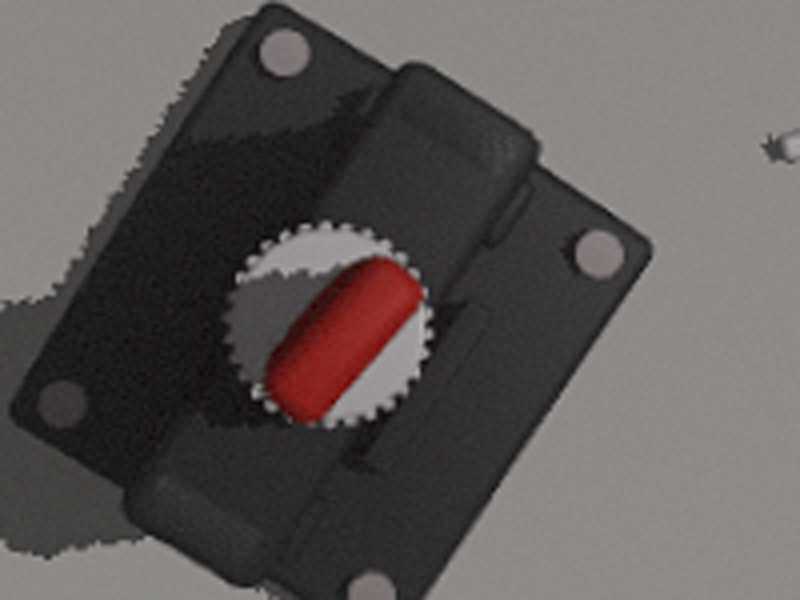

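```bash
python3 - <<'E'
import pickle,numpy as np,cv2
from h import *
d=pickle.load(open("w1.pkl","rb"))
f=d["frame"][:,:,::-1];h=cv2.cvtColor(f,cv2.COLOR_BGR2HSV)
m=(((h[...,0]<8)|(h[...,0]>172))&(h[...,1]>150)&(h[...,2]>40)).astype('uint8')
m[:, :280]=0;m[180:]=0;m[:,360:]=0
v=h[...,2][m>0];print(m.sum(),np.percentile(v,[5,25,50,75,95]))
mb=(m.astype(bool)&(h[...,2]>115)).astype('uint8')
for mm in (m,mb):
    c=max(cv2.findContours(mm,0,1)[0],key=cv2.contourArea);rc=cv2.minAreaRect(c);print(rc, mm.sum())
    b=cv2.boxPoints(rc); 
    for z in (.197,):
        W=np.array([plane(d,q,z)[:2] for q in b]);print(np.round(W,4),"c",W.mean(0))
        e=[W[1]-W[0],W[2]-W[1]];L=max(e,key=np.linalg.norm)
        print("len",[np.linalg.norm(x)*1000 for x in e],"pin dir",np.degrees(np.arctan2(L[1],L[0])))
# head
hx=plane(d,(236+330/4,39+325/4),.1266);print("head",hx)
b=[(284,52),(600,253),(372,592),(62,404)]
B=np.array([plane(d,(236+x/4-.375,39+y/4-.375),.02) for x,y in b]);print(np.round(B,4),B.mean(0))
E
```

```text
845 [ 56. 104. 132. 140. 149.]
((320.0704040527344, 122.62898254394531), (19.98700523376465, 46.20059585571289), 40.81508255004883) 845
[[ 0.6183 -0.1131]
 [ 0.6098 -0.0893]
 [ 0.62   -0.0857]
 [ 0.6286 -0.1096]] c [ 0.61917892 -0.09943132]
len [np.float64(25.2419151016535), np.float64(10.859476322945236)] pin dir 109.63266316004082
((323.57696533203125, 123.5648422241211), (13.848919868469238, 43.11683654785156), 40.10090255737305) 569
[[ 0.6211 -0.1104]
 [ 0.6129 -0.0883]
 [ 0.62   -0.0857]
 [ 0.6283 -0.1078]] c [ 0.62057874 -0.0980378 ]
len [np.float64(23.581804011484042), np.float64(7.523415180003528)] pin dir 110.45228653321169
head [ 0.61784516 -0.09959646  0.1266    ]
[[ 0.5504 -0.0746  0.02  ]
 [ 0.6345 -0.0304  0.02  ]
 [ 0.6831 -0.1249  0.02  ]
 [ 0.6    -0.1692  0.02  ]] [ 0.61698199 -0.09976144  0.02      ]
```

```bash
python3 - <<'E'
from station import r
import cv2,numpy as np
ax=(0.6170,-0.1002)
r.reach([*ax,0.41],[180,0,110])
s=r.sense();print(s["clock"],s["tcp_pos"],s["orientation"],s["joints"].round(1))
d=r.snapshot("wrist");cv2.imwrite("pics/w2.png",d["frame"][:,:,::-1])
r.servo_line([*ax,0.333],speed=0.08)
s=r.sense();print(s["clock"],s["tcp_pos"],s["contact_force"],s["torque"])
r.grab(60)
s=r.sense();print(s["clock"],s["tcp_pos"],s["orientation"],s["contact_force"],s["torque"],s["opening"])
for n in("side","wrist"):
    d=r.snapshot(n);cv2.imwrite(f"pics/{n}3.png",d["frame"][:,:,::-1])
E
```

```text
4.0917 [ 0.61710853 -0.09999926  0.41030922] [1.79970078e+02 2.69233423e-02 1.10143426e+02] [-12.3   9.2  65.6  -0.  105.1 -32.5]
5.2583 [ 0.61708604 -0.10022724  0.33389338] [-0.37045611 -0.90537173  0.90032798] [-2.50067693e-02 -2.01207166e-05 -4.92695718e-02]
6.4667 [ 0.61699561 -0.10054273  0.33331731] [1.79992845e+02 6.03495698e-02 1.09985194e+02] [ 0.94487271 -2.202766    0.59928455] [-0.60893679 -0.06231337 -0.0925595 ] 0.009744259847707744
```

View pics/side3.png

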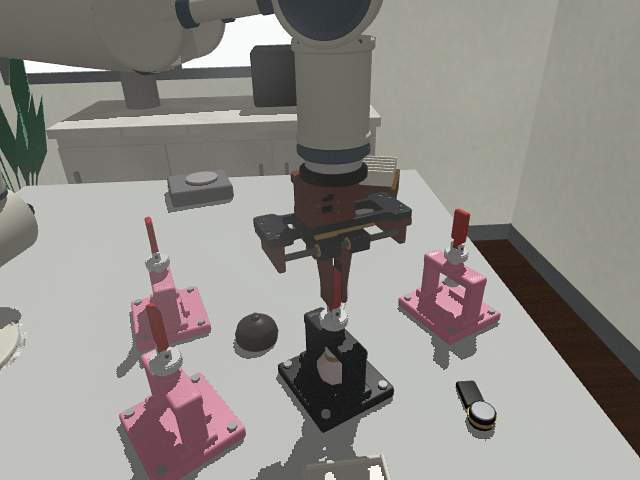

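View pics/wrist3.png

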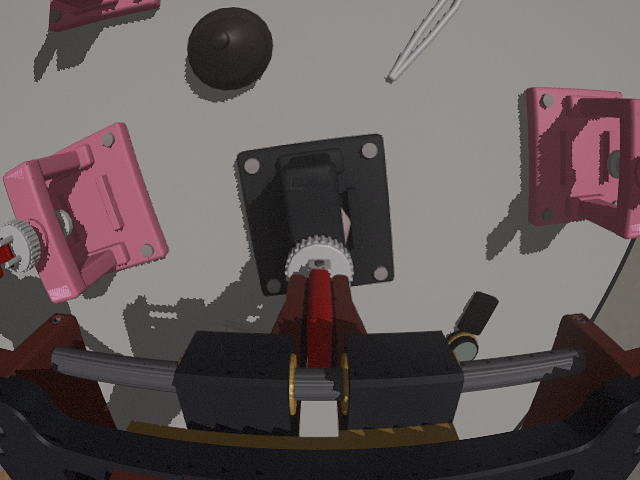

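```bash
cat > turn.py <<'E'
from station import r
import numpy as np
ax=(0.6170,-0.1002)
def go(a):  # a deg of cw turn
    r.servo_line([*ax,0.333-0.016*a/360],[180,0,110-a],speed=0.02)
    s=r.sense()
    yaw=s["orientation"][2]; act=(110-yaw+180)%360-180
    F=s["contact_force"];print("%5.1f t%.2f act %.2f T %.3f  Txy %.2f %.2f F %s z %.4f j6 %.1f"%(a,s["clock"],act,s["torque"][2],*s["torque"][:2],F.round(1),s["tcp_pos"][2],s["joints"][5]),flush=True)
    return s["torque"][2],act
E
python3 - <<'E'
from turn import *
for a in (3,6,12,18,24): go(a)
E
```

```text
3.0 t6.82 act 2.96 T -0.072  Txy -0.87 0.10 F [-0.2 -3.4  1.9] z 0.3332 j6 -29.4
  6.0 t7.07 act 5.90 T 0.004  Txy -0.93 0.15 F [ 0.5 -3.5  2.4] z 0.3331 j6 -26.5
 12.0 t7.33 act 11.80 T 0.080  Txy -1.00 0.23 F [-1.2 -4.1  2.4] z 0.3328 j6 -20.6
 18.0 t7.58 act 17.75 T -0.033  Txy -1.10 0.42 F [-0.1 -3.9  3.7] z 0.3326 j6 -14.6
 24.0 t7.84 act 23.74 T 0.002  Txy -1.10 0.44 F [-0.9 -4.4  4.4] z 0.3323 j6 -8.6
```

```bash
python3 - <<'E'
from turn import *
import cv2
s=r.sense();print(s["torque"],s["opening"],s["joint_torque"])
for n in("side","wrist"):
    d=r.snapshot(n);f=d["frame"][:,:,::-1]
    f=f[255:435,270:400] if n=="side" else f[130:400,200:440]
    cv2.imwrite(f"pics/{n}4.png",cv2.resize(f,None,fx=3 if n=="side" else 2.2,fy=3 if n=="side" else 2.2,interpolation=cv2.INTER_CUBIC))
E
```

```text
[-1.10219762  0.43779444  0.00157071] 0.009913466532547448 [  2.98778079 -43.97155523 -37.55449533   1.97437607  -0.06437013
   0.15369725]
```

View pics/wrist4.png

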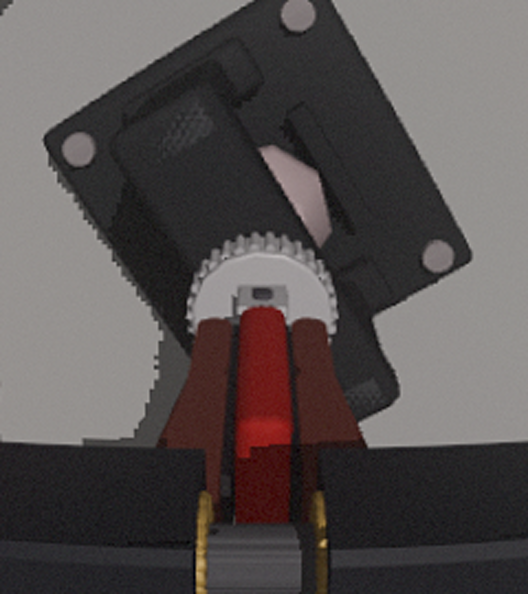

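View pics/side4.png

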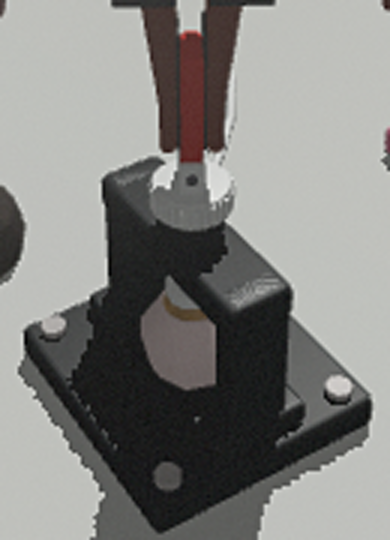

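```bash
cat > turn.py <<'E'
from station import r
import numpy as np
ax=(0.6170,-0.1002)
def go(a,n=4):
    r.servo_line([*ax,0.333-0.016*a/360],[180,0,110-a],speed=0.02)
    L=[]
    for i in range(n):
        s=r.sense(); act=(110-s["orientation"][2]+180)%360-180
        L.append([s["torque"][2],s["joint_torque"][5],a-act]); 
        if i<n-1: r.wait(0.03)
    L=np.array(L);F=s["contact_force"]
    print("%5.1f t%.2f T %s j6t %s err %s Txy %.2f %.2f F %s j6 %.1f"%(a,s["clock"],L[:,0].round(3),L[:,1].round(3),L[:,2].round(2),*s["torque"][:2],F.round(1),s["joints"][5]),flush=True)
    return L.mean(0)
E
python3 - <<'E'
from turn import *
r.wait(0.2)
for a in (24,30,36,42,48): go(a)
E
```

```text
24.0 t8.49 T [ 0.028 -0.004  0.009  0.044] j6t [0.06  0.043 0.063 0.043] err [0.14 0.15 0.15 0.15] Txy -1.22 0.37 F [-0.6 -5.   5.5] j6 -8.5
 30.0 t8.85 T [ 0.009 -0.028  0.005 -0.091] j6t [ 0.191  0.089 -0.013 -0.041] err [0.13 0.15 0.15 0.15] Txy -1.22 0.43 F [-0.5 -4.9  4.9] j6 -2.5
 36.0 t9.21 T [ 0.013 -0.033  0.029 -0.025] j6t [ 0.185  0.063  0.01  -0.011] err [0.14 0.16 0.16 0.17] Txy -1.23 0.41 F [-1.1 -5.6  4.2] j6 3.5
 42.0 t9.57 T [ 0.044 -0.056  0.013 -0.061] j6t [ 0.18   0.071  0.008 -0.009] err [0.16 0.18 0.19 0.19] Txy -1.24 0.43 F [-2.5 -5.1  4.1] j6 9.5
 48.0 t9.93 T [ 0.05  -0.11   0.001 -0.111] j6t [ 0.177  0.075  0.007 -0.009] err [0.18 0.2  0.2  0.21] Txy -1.20 0.51 F [-1.2 -5.2  4.7] j6 15.4
```

```bash
python3 - <<'E'
from turn import *
base=0.183;c=0
for a in range(54,150,6):
    m=None
    import io
    L=go(a,3)
    # L mean j6t of 3 samples ~ .088 baseline
    if L[1]>0.16 or L[0]>0.1: 
        c+=1
        if c>=1: break
E
```

```text
54.0 t10.25 T [ 0.058 -0.061  0.038] j6t [0.175 0.076 0.006] err [0.2  0.22 0.23] Txy -1.20 0.68 F [-1.8 -4.   5.5] j6 21.4
 60.0 t10.57 T [-0.001 -0.057  0.009] j6t [ 0.171  0.046 -0.004] err [0.2  0.22 0.23] Txy -1.06 0.66 F [-2.9 -4.6  5.9] j6 27.4
 66.0 t10.90 T [ 0.026 -0.051 -0.021] j6t [ 0.173  0.051 -0.002] err [0.22 0.24 0.24] Txy -1.04 0.67 F [-1.8 -3.8  6.8] j6 33.4
 72.0 t11.22 T [ 0.026 -0.101 -0.017] j6t [ 0.173  0.05  -0.003] err [0.24 0.26 0.27] Txy -1.05 0.74 F [-3.2 -3.9  6.6] j6 39.4
 78.0 t11.55 T [-0.044 -0.026 -0.01 ] j6t [ 0.168  0.048 -0.003] err [0.24 0.26 0.27] Txy -1.03 0.74 F [-1.1 -3.9  6.5] j6 45.4
 84.0 t11.88 T [ 0.011 -0.017 -0.023] j6t [ 0.171  0.049 -0.003] err [0.26 0.28 0.29] Txy -0.97 0.77 F [-1.5 -4.5  5.9] j6 51.4
 90.0 t12.20 T [ 0.011 -0.069 -0.01 ] j6t [ 0.17   0.048 -0.004] err [0.28 0.3  0.3 ] Txy -0.89 0.76 F [-3.4 -3.8  7.2] j6 57.4
 96.0 t12.53 T [ 0.065 -0.056  0.016] j6t [ 0.167  0.047 -0.004] err [0.28 0.3  0.31] Txy -0.89 0.80 F [-3.2 -3.5  6.4] j6 63.4
102.0 t12.85 T [ 0.008 -0.065 -0.028] j6t [ 0.167  0.047 -0.004] err [0.28 0.3  
[... 236 characters left out ...]
005] err [0.29 0.31 0.31] Txy -0.81 0.86 F [-2.5 -4.3  6.7] j6 81.4
120.0 t13.82 T [ 0.053 -0.041  0.034] j6t [ 0.166  0.048 -0.004] err [0.29 0.31 0.32] Txy -0.73 0.79 F [-2.7 -4.1  6.4] j6 87.4
126.0 t14.15 T [ 0.029 -0.044 -0.026] j6t [ 0.166  0.048 -0.004] err [0.29 0.31 0.32] Txy -0.72 0.79 F [-2.8 -2.9  6.3] j6 93.4
132.0 t14.47 T [ 0.027 -0.015 -0.045] j6t [ 0.166  0.048 -0.003] err [0.29 0.32 0.32] Txy -0.72 0.76 F [-3.1 -2.1  6.6] j6 99.4
138.0 t14.80 T [-0.    -0.037  0.028] j6t [0.196 0.048 0.011] err [0.3  0.32 0.33] Txy -0.62 0.78 F [-2.  -3.1  6.5] j6 105.4
144.0 t15.12 T [0.077 0.004 0.092] j6t [0.232 0.109 0.057] err [0.31 0.33 0.33] Txy -0.67 0.76 F [-2.7 -2.2  6.9] j6 111.4
```

```bash
python3 - <<'E'
from turn import *
for a in (147,150): go(a,5)
E
```

```text
147.0 t15.51 T [ 0.054  0.017  0.039 -0.011  0.035] j6t [0.153 0.05  0.043 0.015 0.017] err [0.33 0.33 0.34 0.33 0.34] Txy -0.57 0.77 F [-2.  -2.7  7.2] j6 114.3
150.0 t15.89 T [0.127 0.012 0.093 0.048 0.095] j6t [0.205 0.098 0.096 0.069 0.071] err [0.33 0.34 0.35 0.35 0.35] Txy -0.56 0.77 F [-3.6 -1.6  7.1] j6 117.3
```

```bash
python3 - <<'E'
from turn import *
for i in range(6):
    r.wait(0.1); s=r.sense(); print(s["torque"].round(3),s["joint_torque"][5].round(3),s["joint_vel"][5].round(3),s["opening"])
import cv2
d=r.snapshot("wrist");f=d["frame"][:,:,::-1][130:400,200:440]
cv2.imwrite("pics/w5.png",cv2.resize(f,None,fx=2.2,fy=2.2))
d=r.snapshot("side");f=d["frame"][:,:,::-1][255:435,270:400]
cv2.imwrite("pics/s5.png",cv2.resize(f,None,fx=3,fy=3))
E
```

```text
[-0.536  0.662  0.025] 0.082 -0.161 0.009855466065294112
[-0.597  0.811  0.063] 0.054 -0.037 0.00992546470160994
[-0.492  0.737  0.104] 0.07 -0.076 0.00978742543425604
[-0.569  0.68   0.057] 0.075 -0.211 0.009953870514051001
[-0.528  0.605 -0.003] 0.057 0.094 0.009935674893913317
[-0.486  0.723  0.093] 0.071 0.229 0.00973550243646898
```

View pics/w5.png

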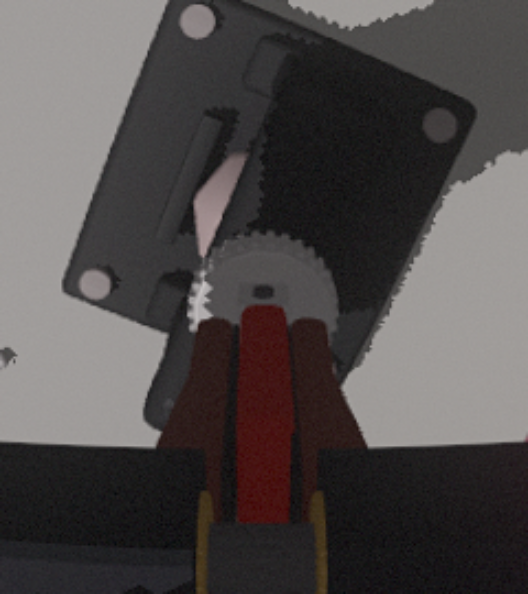

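View pics/s5.png

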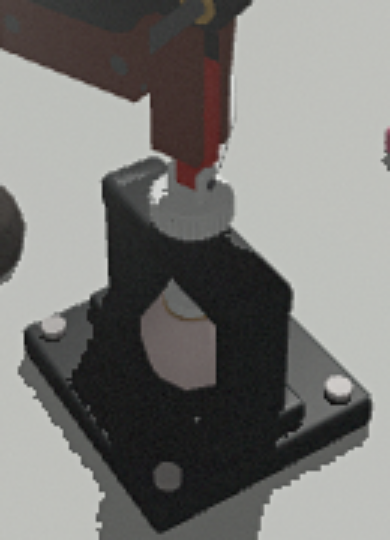

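```bash
python3 - <<'E'
from turn import *
go(155,5)
E
```

```text
155.0 t16.98 T [0.189 0.056 0.102 0.11  0.132] j6t [0.33  0.218 0.16  0.147 0.126] err [0.33 0.35 0.35 0.36 0.36] Txy -0.43 0.72 F [-2.3 -3.2  7.1] j6 122.3
```

```bash
python3 - <<'E'
from station import r
import cv2,numpy as np
from h import *
import pickle
T=pickle.load(open("d0.pkl","rb"))["top"]
for q in ((452,353),(285,398),(305,72)):print(plane(T,q,.127))
def st(t):
    s=r.sense();print(t,round(s["clock"],2),s["tcp_pos"].round(4),s["orientation"].round(1),s["contact_force"].round(1),s["torque"].round(2),s["opening"].round(4))
s=r.sense();p=s["tcp_pos"]
r.let_go();st("open")
ax=np.array([0.6170,-0.1002])
r.servo_line([*ax,0.41],[180,0,-45],speed=0.15);st("up")
d=r.snapshot("side");f=d["frame"][:,:,::-1][235:435,250:420];cv2.imwrite("pics/s6.png",cv2.resize(f,None,fx=3,fy=3))
r.grab(10);st("closed")
u=np.array([-1,-1])/2**.5;v=np.array([-u[1],u[0]])
r.servo_line([*(ax+u*-.055+v*.0015),0.41],speed=0.12)
d=r.snapshot("wrist");f=d["frame"][:,:,::-1];cv2.imwrite("pics/w6.png",f)
st("side")
E
```

```text
[ 0.41065699 -0.16574711  0.127     ]
[0.3451419 0.0730808 0.127    ]
[0.83112919 0.04901901 0.127     ]Traceback (most recent call last):
  File "<stdin>", line 10, in <module>
  File "<stdin>", line 8, in st
AttributeError: 'float' object has no attribute 'round'
```

```bash
cat > st.py <<'E'
from station import r
import cv2,numpy as np
def st(t):
    s=r.sense();print(t,round(s["clock"],2),s["tcp_pos"].round(4),s["orientation"].round(1),s["contact_force"].round(1),s["torque"].round(2),round(float(s["opening"]),4),flush=True);return s
ax=np.array([0.6170,-0.1002])
u=np.array([-1,-1])/2**.5;v=np.array([-u[1],u[0]])
E
python3 - <<'E'
from st import *
st("open")
r.servo_line([*ax,0.41],[180,0,-45],speed=0.15);st("up")
d=r.snapshot("side");f=d["frame"][:,:,::-1][235:435,250:420];cv2.imwrite("pics/s6.png",cv2.resize(f,None,fx=3,fy=3))
r.grab(10);st("closed")
r.servo_line([*(ax+u*-.055+v*.0015),0.41],speed=0.12)
d=r.snapshot("wrist");f=d["frame"][:,:,::-1];cv2.imwrite("pics/w6.png",f)
st("side")
E
```

```text
open 18.23 [ 0.617  -0.1002  0.3261] [-180.   -0.  -45.] [ 0.4  0.3 -0.4] [ 0.04  0.11 -0.02] 0.0877
up 18.94 [ 0.617  -0.1002  0.409 ] [ 1.8e+02  1.0e-01 -4.5e+01] [ 0.4 -0.3 -0.4] [ 0.06  0.15 -0.05] 0.0879
closed 20.33 [ 0.617  -0.1002  0.41  ] [180.   0. -45.] [-0.5 -0.1  0.2] [0.13 0.16 0.01] 0.0005
side 20.99 [ 0.6567 -0.0627  0.41  ] [180.  -0. -45.] [-0.1 -0.1 -0.7] [-0.01  0.08  0.03] 0.0003
```

View pics/w6.png

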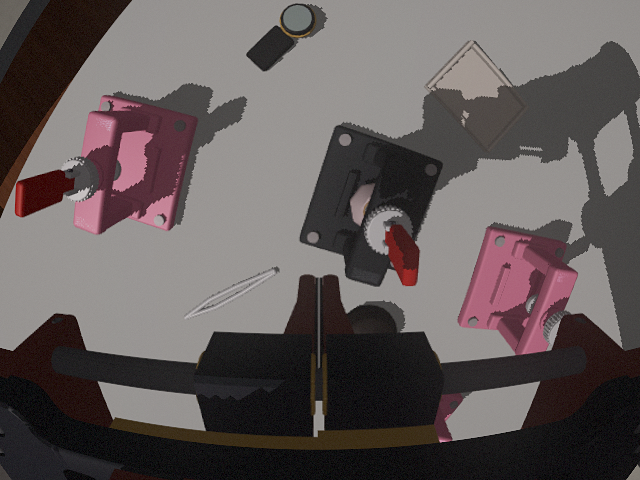

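View pics/s6.png

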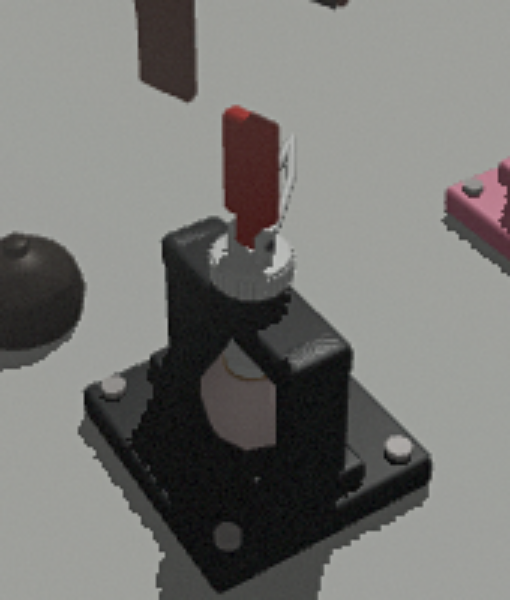

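```bash
python3 - <<'E'
from st import *
pin=.135-.016*155/360; l=.050; h=.0095
def P(th):
    U=l*np.sin(th)-.005*np.cos(th)-h; Z=pin+l*np.cos(th)+.005*np.sin(th)+.182
    return [*(ax+u*U+v*.0015),Z]
r.servo_line([*(ax+u*-.055+v*.0015),P(0)[2]],speed=0.15)
st("down")
for a in range(0,81,10):
    r.servo_line(P(np.radians(a)),speed=0.06)
    s=st(a)
    if np.linalg.norm(s["contact_force"])>25: break
d=r.snapshot("side");f=d["frame"][:,:,::-1][200:420,220:440];cv2.imwrite("pics/s7.png",cv2.resize(f,None,fx=2.7,fy=2.7))
E
```

```text
down 21.48 [ 0.6567 -0.0627  0.3604] [180.   0. -45.] [-0.8 -0.3  0.1] [0.06 0.12 0.04] 0.0005
0 22.3 [ 0.6283 -0.091   0.3602] [180.   0. -45.] [ 0.2  0.9 -0.9] [ 0.04  0.19 -0.01] 0.0005
10 22.6 [ 0.6221 -0.097   0.3602] [-180.    0.  -45.] [ 1.5  1.5 -0.2] [ 0.48 -0.25  0.02] 0.0003
20 22.9 [ 0.616  -0.1033  0.3589] [-180.   -0.  -45.] [2.2 2.4 0.6] [ 0.44 -0.27  0.02] 0.0007
30 23.2 [ 0.6101 -0.1093  0.3562] [180.  -0. -45.] [2.5 1.5 3.1] [ 0.34 -0.21  0.07] 0.0007
40 23.5 [ 0.6046 -0.1149  0.3518] [180.  -0. -45.] [2.  1.8 2.5] [ 0.21 -0.04 -0.01] 0.0004
50 23.8 [ 0.5998 -0.1196  0.3462] [180.  -0. -45.] [0.1 0.4 2.7] [ 0.2   0.04 -0.02] 0.0003
60 24.1 [ 0.5958 -0.1236  0.3393] [180.  -0. -45.] [ 0.1 -0.9  3.2] [-0.02  0.   -0.01] 0.0006
70 24.4 [ 0.5926 -0.1268  0.3317] [180.   0. -45.] [-0.5 -1.   3.5] [-0.13  0.15 -0.01] 0.0008
80 24.7 [ 0.5905 -0.1289  0.3235] [180.   0. -45.] [ 0.5 -1.   2.8] [-0.19  0.09 -0.02] 0.0005
```

View pics/s7.png

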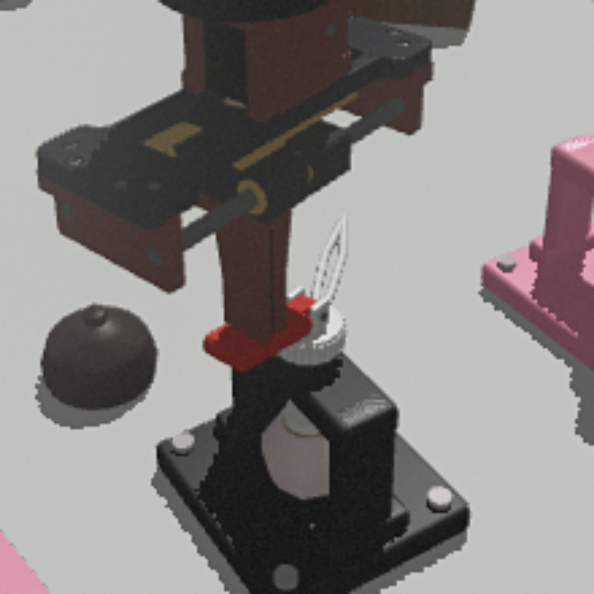

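Folding well (the "white outline" is just the tweezer behind). Now press down to the stop, watching force.

```bash
python3 - <<'E'
from st import *
pin=.135-.016*155/360
xy=[*(ax+u*(.050-.0095)+v*.0015)]
for dz in (.009,.007,.006,.005,.0042,.0034,.0026,.0018,.001,0,-.001,-.002):
    r.servo_line([*xy,pin+.182+dz],speed=0.03)
    s=st(dz)
    if s["contact_force"][2]>18: break
E
```

```text
0.009 25.07 [ 0.5895 -0.1299  0.3193] [-180.   -0.  -45.] [-0.3 -0.4  4.7] [-0.07  0.1  -0.02] 0.0007
0.007 25.32 [ 0.5894 -0.13    0.3174] [180.  -0. -45.] [ 0.6 -0.4  5.2] [-0.19  0.2   0.03] 0.0005
0.006 25.57 [ 0.5894 -0.1301  0.3166] [180.  -0. -45.] [-1.  -0.8  5.8] [-0.23  0.3  -0.02] 0.0
0.005 25.82 [ 0.5894 -0.1301  0.3157] [180.  -0. -45.] [-1.8 -1.1  6.4] [-0.21  0.28 -0.02] 0.0006
0.0042 26.07 [ 0.5893 -0.1301  0.3155] [ 1.8e+02 -1.0e-01 -4.5e+01] [-1.4 -1.5  8.8] [-0.18  0.52  0.03] 0.0004
0.0034 26.32 [ 0.5892 -0.1302  0.3155] [-1.8e+02 -1.0e-01 -4.5e+01] [-3.3 -2.3 10.3] [-0.2   0.67  0.04] 0.0006
0.0026 26.57 [ 0.5892 -0.1302  0.3153] [-180.    -0.2  -45. ] [-3.8 -1.5 12.7] [-0.24  0.78 -0.  ] 0.0004
0.0018 26.82 [ 0.5892 -0.1303  0.3153] [-180.    -0.2  -45. ] [-4.7 -1.  15. ] [-0.21  0.98  0.03] 0.0004
0.001 27.07 [ 0.5891 -0.1304  0.3151] [-180.    -0.2  -45. ] [-5.3 -0.8 19.1] [-0.22  1.21  0.01] 0.0006
```

```bash
python3 - <<'E'
from st import *
s=r.sense();xy=[*(ax+u*(.050-.0095)+v*.0015)]
r.servo_line([*xy,.34],speed=0.05)
r.servo_line([*xy,.41],speed=0.15)
st("up")
r.servo_line([0.70,-0.05,0.42],speed=0.15)
st("view")
d=r.snapshot("wrist");f=d["frame"][:,:,::-1];cv2.imwrite("pics/w8.png",f)
import pickle;d=dict(d);d["fish"]=1;pickle.dump(d,open("w8.pkl","wb"))
d=r.snapshot("side");pickle.dump(dict(d),open("s8.pkl","wb"));f=d["frame"][:,:,::-1][240:420,250:430];cv2.imwrite("pics/s8.png",cv2.resize(f,None,fx=3.2,fy=3.2,interpolation=cv2.INTER_CUBIC))
E
```

```text
up 28.41 [ 0.5895 -0.1299  0.4091] [180.   0. -45.] [-0.2 -0.5 -0.6] [ 0.06  0.15 -0.  ] 0.0008
view 29.47 [ 0.6998 -0.0503  0.4197] [180.   0. -45.] [-0.3 -0.6  0.7] [ 0.07  0.15 -0.05] 0.0004
```

View pics/w8.png

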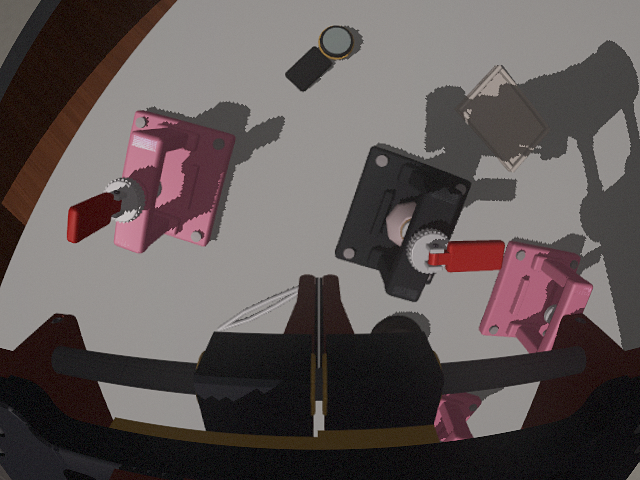

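View pics/s8.png

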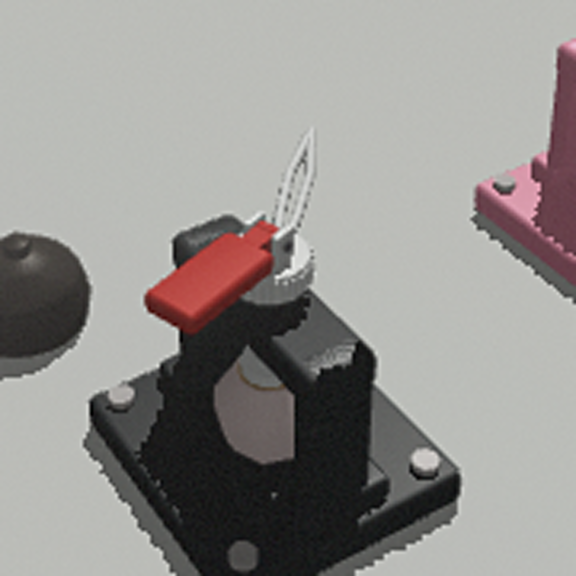

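```bash
python3 - <<'E'
import pickle
from h import *
d=pickle.load(open("w8.pkl","rb"));f=d["frame"][:,:,::-1];h=cv2.cvtColor(f,cv2.COLOR_BGR2HSV)
m=(((h[...,0]<8)|(h[...,0]>172))&(h[...,1]>150)&(h[...,2]>100)).astype('uint8')
m[:,:440]=0;m[:, 510:]=0;m[:225]=0;m[280:]=0
ys,xs=np.nonzero(m);W=np.array([plane(d,(x,y),.1331)[:2] for x,y in zip(xs,ys)])
rc=cv2.minAreaRect((W*1e5).astype(np.float32));b=cv2.boxPoints(rc)/1e5
e=[b[1]-b[0],b[2]-b[1]];L=max(e,key=np.linalg.norm)
print(len(xs),rc,np.degrees(np.arctan2(L[1],L[0])),[np.linalg.norm(x)for x in e])
c=W.mean(0)-[.617,-.1002];print(np.degrees(np.arctan2(c[1],c[0])))
E
```

```text
1600 ((59451.73828125, -12392.697265625), (5830.634765625, 2426.74169921875), 46.22362518310547) 46.223618 [np.float32(0.024267398), np.float32(0.058306355)]
-133.16994844233176
```

```bash
python3 - <<'E'
from station import r
r.hand_in(); print(r.sense()["clock"])
E
```

```text
the job is handed in; nothing more can be done
the job is handed in; nothing more can be done
```

The quartz sample is clamped and the job is handed in at about 29.5 s, well under the 62 s limit; no verdict was reported.

**Turning the bolt:** I gripped the standing red lever of the black vise and turned the bolt 155° clockwise, following the thread down. The torque began to rise at about 135°. It ended about 0.16 N m above free turning by torque, or about 0.21 N m going by the angle past contact. Both are inside the snug range of 0.1 to 0.35.

**Folding the lever:** I released the lever, pushed it over with closed fingers and pressed it to its stop. It stopped moving at the expected height, with the press at 19 N. I then let go and backed the arm off.

**Last checks:**
- The side and wrist pictures show the lever level and the foot on the pad.
- The loupe, tray, tweezer and dome show no sign of having been moved. I judged them by eye only.
- The lever points to about -134° (two readings, -133.2° and -133.8°), against -135° where I released it. That is within measuring error, so I saw no sign of the bolt turning back.

**What disagreed:** The torque readings at rest faded and varied between steps. The snugness figure therefore comes from readings taken just as each turning step ended, not from a steady reading.

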